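# Slide the locked retainer carriage to its end stop

## Robot

A 6-joint arm with a two-finger parallel gripper is mounted at the origin on the work surface. World frame = base frame: x ahead of the robot, y to its left, z up, the work surface at z = 0. Lengths are in m, angles in rad, forces in N, time in s.
With the tool pointing down it reaches from about 0.4 to 0.825 m from the base axis. Payload 7 kg.
Tool frame: the origin (TCP) lies on the centre line of the jaws, within the pads' length; the fingertips stand 22 mm ahead of it and the grasp point (between the pads) lies 3 mm ahead of it; z points along the fingers, y is the line along which they close (so a half turn about z gives the same grasp; the last joint's range is limited). The gripper opens to 88 mm and grips with 3 to 60 N. Pads are 19 mm wide; open, the fingers measure 130 mm over their backs; the gripper's body (78 mm by 193 mm) begins 47 mm behind the grasp point.
Start: joints at [-0.966, 0.359, 0.012, 0, -1.224, -0.288], TCP at [0.21, -0.641, 0.249] pointing down, gripper open.
Joint ranges: [-3.07, 3.07], [-1.43, 2.12], [-1.02, 1.25], [-3.03, 1.67], [-3.05, -0], [-3.03, 3.03]. Speed limits (rad/s): [2.39, 2.39, 3.01, 3.14, 3.14, 3.14].

## Interface

Orientations are given as [roll, pitch, yaw] about the fixed x, y, z axes, in that order (R = Rz(yaw) Ry(pitch) Rx(roll)).
In Python, from station import monitor, viewer, order gives the robot as it stands. The module is installed in compiled form; this text tells all that it offers.
- The arm moves only by the tool servo_tool, never from a script. Its argument "targets" is a list of rows, each an object with "angular": the turn, a rotation vector about the tool's x, y, z in degrees, a list of three; "xyz": the shift along the tool's x, y, z in cm, a list of three; "claw": the finger opening in cm, from 0 to 8.76. A call has 1 to 20 rows; each row shifts and turns the commanded pose from where the row before left it, along the tool's axes as they then stand; what a row does not reach is not made up. A row lasts 1/10 s, in which the tool goes at most 50 mm and 8.59 degrees, less where a joint would pass 70% of its speed; a pose out of reach is approached as far as the arm can. A call is refused whole if a number of a shift passes 5 or a number of a turn 8.59, either way. A call with a gripper value outside its range is refused whole. The fingers move at their own pace and stop on an object; "force" is the grip in N (left out, the last holds). Time passes only in rows, so rows that do not move let the fingers close. It gives the time, the measured TCP pose, the force, the opening and the grip force at its end, in the units of the state.
- monitor.get_state(): the state, without advancing time (a new reading comes with each control period).
- viewer.grab_frame(name): name is "side" or "top" or "wrist"; returns a dict with "color" (480x640x3 uint8, blue, green, red), "fovy" (degrees; the focal length in pixels is half the picture's height over the tangent of half this angle, whatever the lens; pixels are square), "cx", "cy" (the principal point, pixels), "R" (3x3) and "t" (3): a world point X has camera coordinates R X + t. Camera axes: x right, y down, z forward; pixel columns grow to the right and rows downward; lengths in m; the calibration is good to about 2 mm. The wrist camera is an equidistant fisheye: a pixel r from the principal point sees the ray r / f radians off the axis. A picture is of the moment at which its call begins. There is no depth.
- order.job_done(): hands the job in; it is judged then, once.
The state is a dict: "t": time; "q": joint angles; "qd": joint speeds; "joint_efforts": joint torques, N m; "eef_pos": TCP position; "ee_rot": TCP orientation; "force": force on the tool from outside, world axes, zero at the start; "moment": the same for the moment, N m; "width": finger opening in m; "gripper_force": force on a finger pad.
Only numpy, scipy, OpenCV 4.12 (cv2) and the standard library are available. Lean on these libraries where they do the work, as an engineer would, in place of code of your own. Each camera call takes 0.05 s, during which the arm holds its last target. There are 200 camera calls.

## Task

Press the black lock button on the slide stage down with a fingertip and, keeping it down all the way, push the carriage along its rail until it is fully up against the end stop; then lift straight off so that the button springs up and locks it there. Do not touch the pink retainer, and leave the loose things around the stage where they are.

Things in the scene. Friction and masses are not known exactly. Their poses are not given: they have to be found in the camera images.
- stage: Aluminium slide stage screwed to the countertop: base plate 310 x 80 mm, 12 mm thick, with two steel rails, on which the carriage runs. Origin: centre of the underside, on the countertop. Its x axis runs along the rail and points the way the carriage must travel; z is up. It stands in different places and at different yaws.
- carriage (a joint): Travel of the aluminium carriage (110 mm along the rail, 70 mm wide, deck 44 mm above the countertop) along the stage's x, in m. It starts between 0 and 0.003; the stop is met between 0.085 and 0.130. With the button up a toothed lock holds it, with up to 4 mm of play; with the button down it slides with about 1 N (plus 6 N per m/s).
- carriage_nose (a point): Middle of the carriage's leading face, 35 mm above the countertop: the point that meets the end stop.
- button (a joint): How far the lock button is pressed down, in m: 0 up (locked), 0.008 fully down; it unlocks at about 0.0035 and counts as down beyond 0.004. Spring force about 5 N at the start of the stroke and 8 N fully down; it springs back up by itself when let go.
- button_top (a point): Centre of the top face of the lock button, a flat black ribbed key 34 mm along the rail, 42 mm across, near the carriage's trailing end. Its top is 67 mm above the countertop when up, 59 mm when fully down; the point moves with carriage and button. Nothing stands behind or beside the button; the thumb plate stands just ahead of it.
- thumb_plate (a point): Middle of the top edge, on the button's side, of the upright aluminium thumb plate fixed on the carriage just ahead of the button: 6 mm thick, 52 mm wide across the rail, top 85 mm above the countertop, its face 19.5 mm ahead (stage +x) of the button's centre. A fingertip on the button can push the carriage by this plate.
- retainer: Pink acrylic retainer with a wire bow, 60 mm wide, pinched in the spring clip on the front half of the carriage, ahead of the thumb plate. The origin is the centre of the carriage's underside, axes as the stage; the retainer and clip lie 0 to 55 mm ahead of it along x, 30 mm to either side, and reach 81 mm above the countertop. Must not be touched.
- stop: Dark steel end stop block clamped across the rails ahead of the carriage, 26 mm along the rail, 62 mm wide, 42 mm high, with a 10 mm knob on top. Fixed in a run, but clamped elsewhere from run to run. Origin: on the countertop, under the middle of the face the carriage nose meets; axes as the stage. At the stop the nose lies at x = 0 in this frame.
- hemostat: Loose gold-toned hemostat lying flat beside the stage, 135 mm long along its x, 60 mm wide over the finger rings, 9 mm high. Origin: centre of the underside. Leave alone.
- gauge: Loose steel measuring gauge with two jaws lying flat beside the stage, 130 mm long along its x, up to 14 mm high. Origin: centre of the underside of its beam. Leave alone.
- tin: Loose round aluminium tin, 66 mm across, 27 mm high. Origin: centre of the underside. Leave alone.
- finger_rest: Loose violet silicone finger rest with two humps, 56 x 36 mm, 24 mm high. Origin: centre of the underside. Leave alone.

How it is judged:
On the way, in this order (a step that is already met when the one before it is completed fails the run):
1. the lock button is pressed down while the carriage is still where it started (value of joint button above 0.004 m and distance of carriage_nose from where it was at the start of the episode below 0.005 m), for 0.05 s.
2. with the button still down, the carriage reaches its end stop (value of joint button above 0.003 m and x of carriage_nose in the frame of stop above -0.003 m), for 0.05 s.
At the end, for the whole second after the job is handed in: The carriage stands still with its nose within 3 mm of the end stop, the button is up again (within 1.5 mm), and the hemostat, gauge, tin and finger rest are within 15 mm of where they stood (x of carriage_nose in the frame of stop above -0.003 m and value of joint button below 0.0015 m and velocity of joint carriage between -0.005 and 0.005 m/s and distance of each of hemostat, gauge, tin, finger_rest from where it was at the start of the episode below 0.015 m); the robot touches nothing.
It fails at once if the button comes up (less than 2 mm down) while the carriage is between its starting place and the stop (more than 6 mm from both), or the carriage is forced along with the button up (value of joint button below 0.002 m and distance of carriage_nose from where it was at the start of the episode above 0.006 m and x of carriage_nose in the frame of stop below -0.006 m).
It fails at once if the robot touches the retainer (contact force between the arm and retainer above 0.5 N).
It fails at once if the fingers touch the retainer (contact force between the fingers and retainer above 0.5 N).
It fails at once if a loose bystander is moved, lifted or carried more than 15 mm (distance of any of hemostat, gauge, tin, finger_rest from where it was at the start of the episode above 0.015 m).
It also fails if it takes over 42 s, if anything falls off the work surface, if the arm or the gripper's body presses on something with over 40 N, if the wrist force passes 120 N, or if a joint passes its speed limit or range.

## Working session

There is one attempt and no reset: what is moved stays moved. The work goes in short steps, Python scripts to look and compute and a tool call to move; the robot and the scene stay as the last step left them, time stands still between calls to the robot, and variables do not carry over. Pictures are saved under pics/ and viewed, at most 10 in all, crops included, and the job is handed in when it is done.

Besides the shell and the picture viewer there is one more tool, called after "Request:" by a JSON object that holds its "method" and its "body", one argument or row to a line. servo_tool: Moves the arm, as the interface text tells. Its arguments: {"type":"object","properties":{"targets":{"type":"array"},"force":{"type":"number"}},"required":["targets"]}

```bash
mkdir -p pics; cat > h.py <<'E'
import numpy as np, cv2
from station import monitor, viewer, order
def ray(f,u,v):
    fl=240/np.tan(np.radians(f["fovy"])/2); R=np.array(f["R"]);t=np.array(f["t"])
    d=np.array([(u-f["cx"])/fl,(v-f["cy"])/fl,1.]); return -R.T@t, R.T@d
def onz(f,u,v,z):
    o,d=ray(f,u,v); return o+d*(z-o[2])/d[2]
def proj(f,X):
    fl=240/np.tan(np.radians(f["fovy"])/2); c=np.array(f["R"])@np.array(X)+np.array(f["t"])
    return f["cx"]+fl*c[0]/c[2], f["cy"]+fl*c[1]/c[2]
E
python3 - <<'E'
from h import *
import pickle
for n in("top","side"):
    f=viewer.grab_frame(n); cv2.imwrite(f"pics/{n}0.png",f["color"]); pickle.dump(f,open(n+"0.pkl","wb"))
    print(n,f["fovy"],ray(f,320,240))
s=monitor.get_state(); print(s["t"],s["eef_pos"],s["ee_rot"],s["width"])
E
```

```text
top 56.42191572991454 (array([0.52023947, 0.05287236, 0.72808408]), array([ 0.07967112,  0.04180625, -0.99615873]))
side 52.16925015620856 (array([ 0.46397845, -0.32040272,  0.57290441]), array([ 0.14519928,  0.59625106, -0.78959809]))
0.1 [ 0.2101212  -0.64104781  0.24773884] [ 3.14012619e+00 -1.41823751e-04 -2.82487757e+00] 0.087599799639755
```

View pics/top0.png

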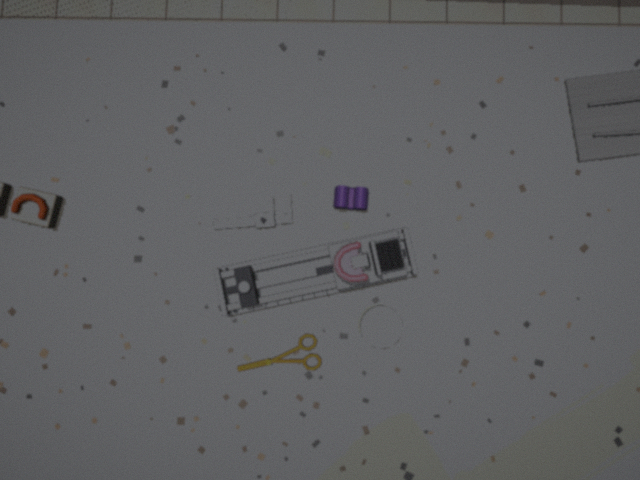

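View pics/side0.png

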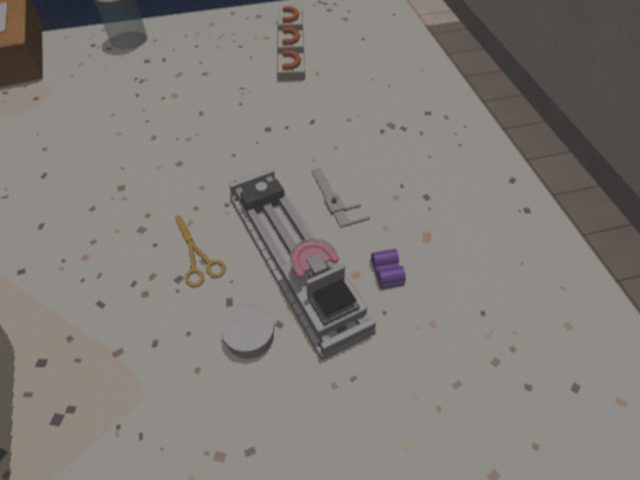

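The top view shows the button at about (390,256), the pink retainer at (352,263) and the stop at (243,287). Travel runs left and slightly down in the image. Next I measure these positions by masks.

```bash
python3 - <<'E'
from h import *
import pickle
for n,(x0,y0,x1,y1),sb in(("top",(368,232,415,280),(232,262,262,310)),("side",(300,275,372,325),(236,172,290,212))):
    f=pickle.load(open(n+"0.pkl","rb")); im=f["color"]; g=im.max(2)
    for nm,b,zz in(("button",(x0,y0,x1,y1),.067),("stop",sb,.042)):
        sub=np.zeros(g.shape,np.uint8); a=(slice(b[1],b[3]),slice(b[0],b[2])); sub[a]=(g[a]<(50 if nm=="button" else 75))*255
        c=max(cv2.findContours(sub,0,2)[0],key=cv2.contourArea)
        r=cv2.minAreaRect(c); bx=cv2.boxPoints(r); P=np.array([onz(f,u,v,zz) for u,v in bx])
        print(n,nm,r,cv2.contourArea(c)); print(P.round(4), P.mean(0).round(4),[np.linalg.norm(P[i]-P[i-1]).round(4) for i in range(4)])
f=pickle.load(open("top0.pkl","rb"))
for p in[(219,267),(404,230),(415,274),(230,315)]: print(p,onz(f,*p,.012).round(4))
c=cv2.resize(f["color"][220:325,205:425],None,fx=3.6,fy=3.6,interpolation=cv2.INTER_CUBIC); cv2.imwrite("pics/c.png",cv2.convertScaleAbs(c,alpha=1.8))
E
```

```text
top button ((389.36541748046875, 255.32691955566406), (28.240720748901367, 22.553354263305664), 78.69007110595703) 585.5
[[ 0.5698 -0.0017  0.067 ]
 [ 0.5772 -0.0341  0.067 ]
 [ 0.5365 -0.0429  0.067 ]
 [ 0.5291 -0.0106  0.067 ]] [ 0.5531 -0.0223  0.067 ] [np.float64(0.0416), np.float64(0.0333), np.float64(0.0416), np.float64(0.0331)]
top stop ((244.75364685058594, 287.5170593261719), (42.67409133911133, 27.238784790039062), 77.90524291992188) 818.5
[[0.5258 0.2237 0.042 ]
 [0.5357 0.1828 0.042 ]
 [0.4724 0.1666 0.042 ]
 [0.4625 0.2072 0.042 ]] [0.4991 0.1951 0.042 ] [np.float64(0.0654), np.float64(0.042), np.float64(0.0654), np.float64(0.0417)]
side button ((333.6600646972656, 297.27764892578125), (26.399417877197266, 34.489559173583984), 64.79888153076172) 782.5
[[ 0.5286 -0.0141  0.067 ]
 [ 0.5708 -0.0031  0.067 ]
 [ 0.5745 -0.039   0.067 ]
 [ 0.5336 -0.0489  0.067 ]] [ 0.5518 -0.0263  0.067 ] [np.float64(0.0352), np.float64(0.0436), np.float64(0.0361), np.float64(0.042)]
side stop ((260.5, 192.0), (38.0, 49.0), 90.0) 893.5
[[0.4682 0.2393 0.042 ]
 [0.5413 0.2204 0.042 ]
 [0.5257 0.1443 0.042 ]
 [0.4572 0.1619 0.042 ]] [0.4981 0.1915 0.042 ] [np.float64(0.0782), np.float64(0.0755), np.float64(0.0777), np.float64(0.0707)]
(219, 267) [0.5297 0.2442 0.012 ]
(404, 230) [ 0.5971 -0.0512  0.012 ]
(415, 274) [ 0.5272 -0.0698  0.012 ]
(230, 315) [0.4538 0.2231 0.012 ]
```

View pics/c.png

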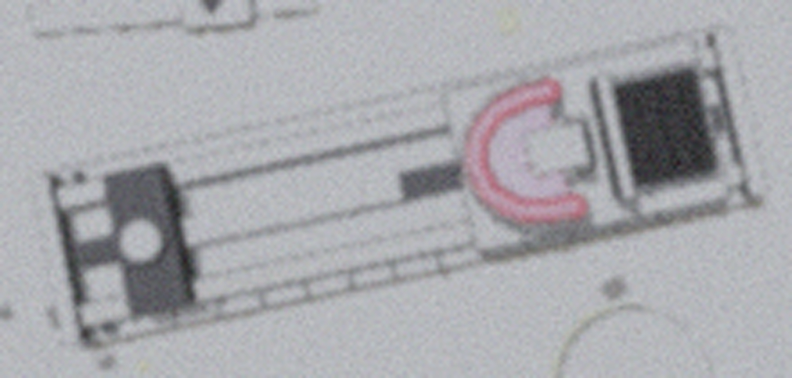

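The stage yaw comes out near 102.85° and the button centre at about (0.553, -0.023). I'll turn the tool so its y axis lies across the rail, closing the fingers on the way.

Request:
{"method": "servo_tool", "body": {
  "targets": [
    {"angular": [0,0,-8.47],"xyz": [0,0,0],"claw": 0},
    {"angular": [0,0,-8.47],"xyz": [0,0,0],"claw": 0},
    {"angular": [0,0,-8.47],"xyz": [0,0,0],"claw": 0},
    {"angular": [0,0,-8.47],"xyz": [0,0,0],"claw": 0},
    {"angular": [0,0,-8.47],"xyz": [0,0,0],"claw": 0},
    {"angular": [0,0,-8.47],"xyz": [0,0,0],"claw": 0},
    {"angular": [0,0,-8.47],"xyz": [0,0,0],"claw": 0},
    {"angular": [0,0,-8.47],"xyz": [0,0,0],"claw": 0},
    {"angular": [0,0,-8.47],"xyz": [0,0,0],"claw": 0},
    {"angular": [0,0,-8.47],"xyz": [0,0,0],"claw": 0},
    {"angular": [0,0,0],"xyz": [0,0,0],"claw": 0},
    {"angular": [0,0,0],"xyz": [0,0,0],"claw": 0}
  ],
  "force": 10
}}

```text
t: 1.3
eef_pos: [0.2102, -0.6413, 0.2482]
ee_rot: [3.141, 0.001, -1.351]
force: [-0.3, 0.0, 0.5]
width: 0.0016
gripper_force: 0.0
```

```bash
cat >> h.py <<'E'
from scipy.spatial.transform import Rotation as Ro
yaw=np.radians(102.85); U=np.array([np.cos(yaw),np.sin(yaw),0]); B=np.array([.5528,-.0235,.067])
def go(T):
    s=monitor.get_state(); R=Ro.from_euler("xyz",s["ee_rot"]).as_matrix()
    print("t",round(s["t"],2),"p",np.round(s["eef_pos"],4),"rpy",np.degrees(s["ee_rot"]).round(2),"tool cm",(R.T@(np.array(T)-s["eef_pos"])*100).round(2),"F",np.round(s["force"],1),"w",s["width"])
E
python3 -c "
from h import *
go(B+.004*U+[0,0,.06+.022])"
```

```text
t 1.3 p [ 0.2102 -0.6413  0.2482] rpy [ 1.7999e+02  3.0000e-02 -7.7400e+01] tool cm [-53.21 -46.9    9.95] F [-0.3  0.   0.5] w 0.001560309880079008
```

Request:
{"method": "servo_tool", "body": {
  "targets": [
    {"angular": [0,0,0],"xyz": [-2.8,-2.47,0],"claw": 0},
    {"angular": [0,0,0],"xyz": [-2.8,-2.47,0],"claw": 0},
    {"angular": [0,0,0],"xyz": [-2.8,-2.47,0],"claw": 0},
    {"angular": [0,0,0],"xyz": [-2.8,-2.47,0],"claw": 0},
    {"angular": [0,0,0],"xyz": [-2.8,-2.47,0],"claw": 0},
    {"angular": [0,0,0],"xyz": [-2.8,-2.47,0],"claw": 0},
    {"angular": [0,0,0],"xyz": [-2.8,-2.47,0],"claw": 0},
    {"angular": [0,0,0],"xyz": [-2.8,-2.47,0],"claw": 0},
    {"angular": [0,0,0],"xyz": [-2.8,-2.47,0],"claw": 0},
    {"angular": [0,0,0],"xyz": [-2.8,-2.47,0],"claw": 0},
    {"angular": [0,0,0],"xyz": [-2.8,-2.47,0],"claw": 0},
    {"angular": [0,0,0],"xyz": [-2.8,-2.47,0],"claw": 0},
    {"angular": [0,0,0],"xyz": [-2.8,-2.47,0],"claw": 0},
    {"angular": [0,0,0],"xyz": [-2.8,-2.47,0],"claw": 0},
    {"angular": [0,0,0],"xyz": [-2.8,-2.47,0],"claw": 0},
    {"angular": [0,0,0],"xyz": [-2.8,-2.47,0],"claw": 0},
    {"angular": [0,0,0],"xyz": [-2.8,-2.47,0],"claw": 0},
    {"angular": [0,0,0],"xyz": [-2.8,-2.47,0],"claw": 0},
    {"angular": [0,0,0],"xyz": [-2.8,-2.47,0],"claw": 0},
    {"angular": [0,0,0],"xyz": [0,0,0],"claw": 0}
  ]
}}

```text
t: 3.3
eef_pos: [0.5512, -0.0152, 0.2482]
ee_rot: [-3.141, -0.0, -1.348]
force: [-0.7, 1.0, -0.6]
width: 0.0007
gripper_force: 0.0
```

```bash
python3 -c "
from h import *
go(B+.004*U+[0,0,.03+.022])"
```

```text
t 3.3 p [ 0.5512 -0.0152  0.2482] rpy [-179.99   -0.    -77.21] tool cm [ 0.44  0.03 12.92] F [-0.7  1.  -0.6] w 0.0006877314468805641
```

Lower to 30 mm above the button and check with the cameras.

Request:
{"method": "servo_tool", "body": {
  "targets": [
    {"angular": [0,0,0],"xyz": [0.44,0.03,3.2],"claw": 0},
    {"angular": [0,0,0],"xyz": [0,0,3.2],"claw": 0},
    {"angular": [0,0,0],"xyz": [0,0,3.2],"claw": 0},
    {"angular": [0,0,0],"xyz": [0,0,3.3],"claw": 0},
    {"angular": [0,0,0],"xyz": [0,0,0],"claw": 0},
    {"angular": [0,0,0],"xyz": [0,0,0],"claw": 0}
  ]
}}

```text
t: 3.9
eef_pos: [0.5502, -0.0231, 0.12]
ee_rot: [3.141, -0.001, -1.348]
force: [0.2, 0.4, 0.2]
width: 0.0009
gripper_force: 0.0
```

```bash
python3 - <<'E'
from h import *
go(B+.004*U+[0,0,.01+.022])
f=viewer.grab_frame("side"); w=viewer.grab_frame("wrist")
a=cv2.resize(f["color"][200:360,230:430],None,fx=2,fy=2.4*2/2.4,interpolation=cv2.INTER_CUBIC)
b=cv2.resize(w["color"],(400,300)); a=cv2.resize(a,(400,320))[:300]
cv2.imwrite("pics/near.png",cv2.convertScaleAbs(np.hstack([a,b]),alpha=1.6))
E
```

```text
t 3.9 p [ 0.5502 -0.0231  0.12  ] rpy [ 1.7994e+02 -3.0000e-02 -7.7240e+01] tool cm [-0.3  -0.25  2.1 ] F [0.2 0.4 0.2] w 0.0009220753707654556
```

View pics/near.png

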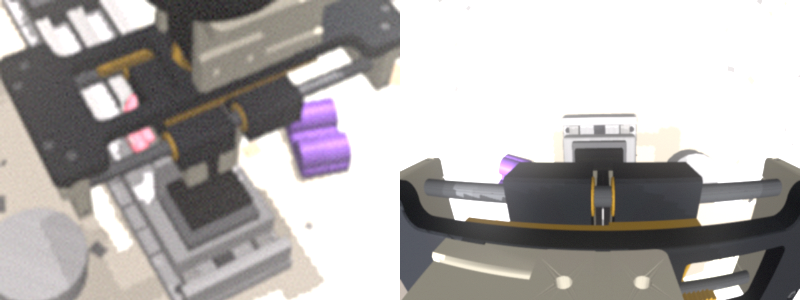

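The side view shows the fingertips right above the button, towards the thumb plate. Everything else nearby is clear.

Request:
{"method": "servo_tool", "body": {
  "targets": [
    {"angular": [0,0,0],"xyz": [-0.2,-0.25,0.6],"claw": 0},
    {"angular": [0,0,0],"xyz": [0,0,0],"claw": 0},
    {"angular": [0,0,0],"xyz": [0,0,0],"claw": 0}
  ]
}}

```text
t: 4.3
eef_pos: [0.5524, -0.02, 0.1141]
ee_rot: [-3.141, 0.0, -1.346]
force: [0.4, -1.2, -0.2]
width: 0.0006
gripper_force: 0.0
```

```bash
python3 - <<'E'
from h import *
go(B+.004*U+[0,0,.022])
f=viewer.grab_frame("side")
go(B+.004*U+[0,0,.022])
p=np.array(monitor.get_state()["eef_pos"])-[0,0,.022]
print("tip",proj(f,p),"button",proj(f,B),"plate",proj(f,B+.0195*U+[0,0,.018]))
im=f["color"].copy()
a=cv2.resize(im[250:340,280:400],None,fx=6,fy=6,interpolation=cv2.INTER_CUBIC)
for q,c in((p,(0,0,255)),(B,(0,255,0)),(B+.0195*U+[0,0,.018],(255,0,0))):
    u,v=proj(f,q); cv2.circle(a,(int((u-280)*6),int((v-250)*6)),4,c,-1)
cv2.imwrite("pics/n2.png",a)
E
```

```text
t 4.3 p [ 0.5524 -0.02    0.1141] rpy [-179.96    0.    -77.15] tool cm [-0.05  0.04  2.51] F [ 0.4 -1.2 -0.2] w 0.0005663172017719674
t 4.35 p [ 0.5523 -0.0201  0.114 ] rpy [-179.97    0.    -77.15] tool cm [-0.06  0.03  2.5 ] F [-0.4 -0.   0. ] w 0.0005766502759530147
tip (np.float64(333.07046861651014), np.float64(281.2880489946139)) button (np.float64(333.8874159565831), np.float64(294.88997892588435)) plate (np.float64(326.47393385561656), np.float64(274.4903378916416))
```

View pics/n2.png

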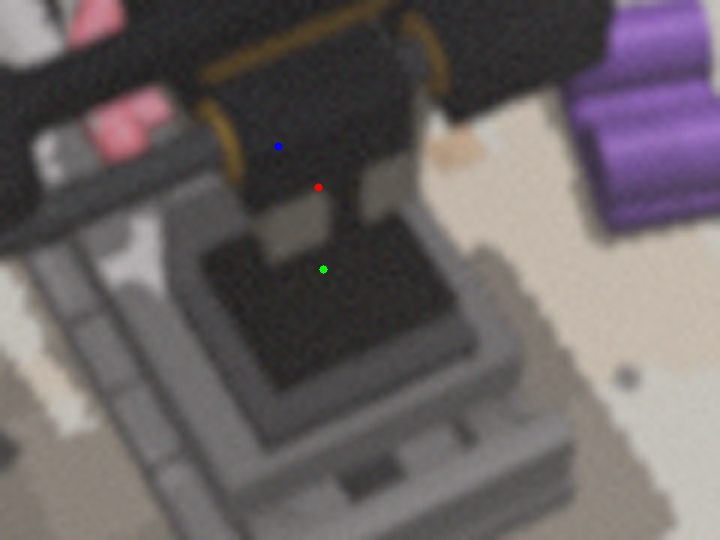

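The red dot (the tip) sits between the pads, and the tip is over the forward half of the button, clear of the plate. Now I press down.

Request:
{"method": "servo_tool", "body": {
  "targets": [
    {"angular": [0,0,0],"xyz": [0,0,1.2],"claw": 0},
    {"angular": [0,0,0],"xyz": [0,0,1.2],"claw": 0},
    {"angular": [0,0,0],"xyz": [0,0,0.3],"claw": 0},
    {"angular": [0,0,0],"xyz": [0,0,0.3],"claw": 0},
    {"angular": [0,0,0],"xyz": [0,0,0],"claw": 0},
    {"angular": [0,0,0],"xyz": [0,0,0],"claw": 0}
  ]
}}

```text
t: 4.95
eef_pos: [0.5521, -0.0203, 0.0835]
ee_rot: [3.141, -0.0, -1.346]
force: [-2.1, -0.2, 6.7]
width: 0.0003
gripper_force: 3.4
```

```bash
python3 -c "
from h import *
go(B+.004*U+[0,0,.022-.008])"
```

```text
t 4.95 p [ 0.5521 -0.0203  0.0835] rpy [ 1.7996e+02 -2.0000e-02 -7.7130e+01] tool cm [-0.07 -0.    0.25] F [-2.1 -0.2  6.7] w 0.0002842388869283832
```

Button is about 5.5 mm down with 6.7 N, as expected. A little deeper, then a slow push along -x of the tool.

Request:
{"method": "servo_tool", "body": {
  "targets": [
    {"angular": [0,0,0],"xyz": [0,0,0.2],"claw": 0},
    {"angular": [0,0,0],"xyz": [0,0,0],"claw": 0},
    {"angular": [0,0,0],"xyz": [-0.2,0,0],"claw": 0},
    {"angular": [0,0,0],"xyz": [-0.2,0,0],"claw": 0},
    {"angular": [0,0,0],"xyz": [-0.2,0,0],"claw": 0},
    {"angular": [0,0,0],"xyz": [-0.3,0,0],"claw": 0},
    {"angular": [0,0,0],"xyz": [-0.3,0,0],"claw": 0},
    {"angular": [0,0,0],"xyz": [-0.3,0,0],"claw": 0},
    {"angular": [0,0,0],"xyz": [-0.3,0,0],"claw": 0},
    {"angular": [0,0,0],"xyz": [0,0,0],"claw": 0}
  ]
}}

```text
t: 5.95
eef_pos: [0.5478, -0.0027, 0.0817]
ee_rot: [3.141, -0.0, -1.346]
force: [-2.7, 0.4, 7.3]
width: 0.0006
gripper_force: 3.8
```

```bash
python3 -c "
from h import *
go(B+.004*U+[0,0,.022-.008])"
```

```text
t 5.95 p [ 0.5478 -0.0027  0.0817] rpy [ 1.7995e+02 -2.0000e-02 -7.7130e+01] tool cm [ 1.74 -0.03  0.07] F [-2.7  0.4  7.3] w 0.0005998258192852359
```

Request:
{"method": "servo_tool", "body": {
  "targets": [
    {"angular": [0,0,0],"xyz": [-0.4,0,0],"claw": 0},
    {"angular": [0,0,0],"xyz": [-0.4,0,0],"claw": 0},
    {"angular": [0,0,0],"xyz": [-0.4,0,0],"claw": 0},
    {"angular": [0,0,0],"xyz": [-0.4,0,0],"claw": 0},
    {"angular": [0,0,0],"xyz": [-0.4,0,0],"claw": 0},
    {"angular": [0,0,0],"xyz": [-0.4,0,0],"claw": 0},
    {"angular": [0,0,0],"xyz": [-0.4,0,0],"claw": 0},
    {"angular": [0,0,0],"xyz": [-0.4,0,0],"claw": 0},
    {"angular": [0,0,0],"xyz": [-0.4,0,0],"claw": 0},
    {"angular": [0,0,0],"xyz": [-0.4,0,0],"claw": 0},
    {"angular": [0,0,0],"xyz": [-0.4,0,0],"claw": 0},
    {"angular": [0,0,0],"xyz": [-0.4,0,0],"claw": 0},
    {"angular": [0,0,0],"xyz": [-0.4,0,0],"claw": 0},
    {"angular": [0,0,0],"xyz": [-0.4,0,0],"claw": 0},
    {"angular": [0,0,0],"xyz": [-0.4,0,0],"claw": 0},
    {"angular": [0,0,0],"xyz": [-0.4,0,0],"claw": 0},
    {"angular": [0,0,0],"xyz": [-0.4,0,0],"claw": 0},
    {"angular": [0,0,0],"xyz": [0,0,0],"claw": 0}
  ]
}}

```text
t: 7.75
eef_pos: [0.5318, 0.0633, 0.0813]
ee_rot: [3.139, -0.001, -1.346]
force: [-4.5, -0.1, 8.4]
width: 0.0006
gripper_force: 3.8
```

```bash
python3 - <<'E'
from h import *
go(B+.004*U+[0,0,.022-.008])
f=viewer.grab_frame("side")
cv2.imwrite("pics/s3.png",cv2.resize(f["color"][140:340,200:460],None,fx=3,fy=3))
E
```

```text
t 7.75 p [0.5318 0.0633 0.0813] rpy [ 1.7985e+02 -4.0000e-02 -7.7140e+01] tool cm [ 8.53 -0.11  0.04] F [-4.5 -0.1  8.4] w 0.0005745410580964472
```

View pics/s3.png

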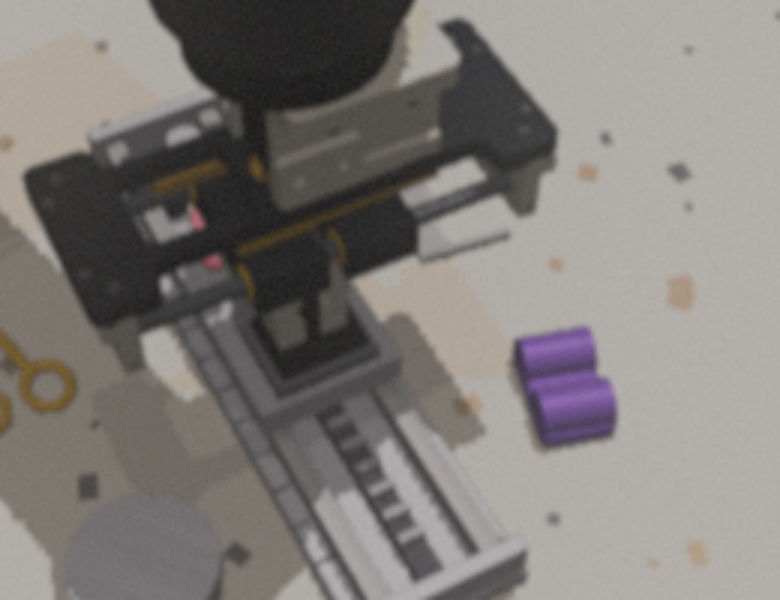

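Carriage is travelling with the finger, button down. Continue, easing the small sideways load.

Request:
{"method": "servo_tool", "body": {
  "targets": [
    {"angular": [0,0,0],"xyz": [-0.3,0.03,0],"claw": 0},
    {"angular": [0,0,0],"xyz": [-0.3,0.03,0],"claw": 0},
    {"angular": [0,0,0],"xyz": [-0.3,0.03,0],"claw": 0},
    {"angular": [0,0,0],"xyz": [-0.3,0.03,0],"claw": 0},
    {"angular": [0,0,0],"xyz": [-0.3,0,0],"claw": 0},
    {"angular": [0,0,0],"xyz": [-0.3,0,0],"claw": 0},
    {"angular": [0,0,0],"xyz": [-0.3,0,0],"claw": 0},
    {"angular": [0,0,0],"xyz": [0,0,0],"claw": 0}
  ]
}}

```text
t: 8.6
eef_pos: [0.5268, 0.0838, 0.0816]
ee_rot: [3.141, -0.0, -1.346]
force: [-3.1, -0.7, 8.3]
width: 0.0004
gripper_force: 3.8
```

```bash
python3 -c "
from h import *
go(B+.004*U+[0,0,.022-.008])"
```

```text
t 8.6 p [0.5268 0.0838 0.0816] rpy [ 1.7994e+02 -3.0000e-02 -7.7130e+01] tool cm [10.64 -0.15  0.07] F [-3.1 -0.7  8.3] w 0.00036316079986193126
```

Not at the stop yet, so I continue in smaller steps.

Request:
{"method": "servo_tool", "body": {
  "targets": [
    {"angular": [0,0,0],"xyz": [-0.2,0,0],"claw": 0},
    {"angular": [0,0,0],"xyz": [-0.2,0,0],"claw": 0},
    {"angular": [0,0,0],"xyz": [-0.2,0,0],"claw": 0},
    {"angular": [0,0,0],"xyz": [-0.2,0,0],"claw": 0},
    {"angular": [0,0,0],"xyz": [0,0,0],"claw": 0}
  ]
}}

```text
t: 9.1
eef_pos: [0.5249, 0.0914, 0.0816]
ee_rot: [3.14, -0.001, -1.346]
force: [-3.2, 0.7, 7.4]
width: 0.0007
gripper_force: 3.8
```

```bash
python3 -c "
from h import *
go(B+.004*U+[0,0,.022-.008])"
```

```text
t 9.1 p [0.5249 0.0914 0.0816] rpy [ 1.7993e+02 -3.0000e-02 -7.7130e+01] tool cm [11.43 -0.16  0.06] F [-3.2  0.7  7.4] w 0.0007273127623222037
```

Request:
{"method": "servo_tool", "body": {
  "targets": [
    {"angular": [0,0,0],"xyz": [-0.2,0,0],"claw": 0},
    {"angular": [0,0,0],"xyz": [-0.2,0,0],"claw": 0},
    {"angular": [0,0,0],"xyz": [-0.2,0,0],"claw": 0},
    {"angular": [0,0,0],"xyz": [0,0,0],"claw": 0}
  ]
}}

```text
t: 9.5
eef_pos: [0.5235, 0.0972, 0.0816]
ee_rot: [3.14, -0.001, -1.346]
force: [-2.4, -0.6, 8.3]
width: 0.0002
gripper_force: 3.8
```

```bash
python3 -c "
from h import *
go(B+.004*U+[0,0,.022-.008])"
```

```text
t 9.5 p [0.5235 0.0972 0.0816] rpy [ 1.7992e+02 -4.0000e-02 -7.7140e+01] tool cm [12.02 -0.17  0.06] F [-2.4 -0.6  8.3] w 0.00019264604014679944
```

Request:
{"method": "servo_tool", "body": {
  "targets": [
    {"angular": [0,0,0],"xyz": [-0.2,0,0],"claw": 0},
    {"angular": [0,0,0],"xyz": [-0.2,0,0],"claw": 0},
    {"angular": [0,0,0],"xyz": [0,0,0],"claw": 0}
  ]
}}

```text
t: 9.8
eef_pos: [0.5227, 0.1008, 0.0816]
ee_rot: [3.14, -0.001, -1.346]
force: [-2.3, -2.3, 8.5]
width: 0.0005
gripper_force: 3.8
```

```bash
python3 -c "
from h import *
go(B+.004*U+[0,0,.022-.008])"
```

```text
t 9.8 p [0.5227 0.1008 0.0816] rpy [ 1.7991e+02 -6.0000e-02 -7.7130e+01] tool cm [12.39 -0.17  0.07] F [-2.3 -2.3  8.5] w 0.0004680608958975897
```

Fy is starting to resist (-2.3 N).

Request:
{"method": "servo_tool", "body": {
  "targets": [
    {"angular": [0,0,0],"xyz": [-0.2,0,0],"claw": 0},
    {"angular": [0,0,0],"xyz": [-0.2,0,0],"claw": 0},
    {"angular": [0,0,0],"xyz": [0,0,0],"claw": 0}
  ]
}}

```text
t: 10.1
eef_pos: [0.5223, 0.1046, 0.0818]
ee_rot: [3.141, -0.001, -1.346]
force: [-0.4, -3.4, 7.2]
width: 0.0005
gripper_force: 3.7
```

```bash
python3 -c "
from h import *
go(B+.004*U+[0,0,.022-.008])"
```

```text
t 10.1 p [0.5223 0.1046 0.0818] rpy [ 1.7996e+02 -8.0000e-02 -7.7120e+01] tool cm [12.76 -0.11  0.1 ] F [-0.4 -3.4  7.2] w 0.0005478782459632508
```

The finger is now sliding on the button (3.4 N of friction), so the carriage has probably met the stop. I push on until the finger bears on the thumb plate.

Request:
{"method": "servo_tool", "body": {
  "targets": [
    {"angular": [0,0,0],"xyz": [-0.2,0,0],"claw": 0},
    {"angular": [0,0,0],"xyz": [-0.1,0,0],"claw": 0},
    {"angular": [0,0,0],"xyz": [0,0,0],"claw": 0}
  ]
}}

```text
t: 10.4
eef_pos: [0.5219, 0.1069, 0.0819]
ee_rot: [3.141, -0.002, -1.346]
force: [3.3, -8.6, 7.0]
width: 0.0005
gripper_force: 5.9
```

```bash
python3 -c "
from h import *
go(B+.004*U+[0,0,.022-.008])"
```

```text
t 10.4 p [0.5219 0.1069 0.0819] rpy [ 1.7997e+02 -1.3000e-01 -7.7110e+01] tool cm [13.   -0.1   0.12] F [ 3.3 -8.6  7. ] w 0.00048126103928959564
```

Request:
{"method": "servo_tool", "body": {
  "targets": [
    {"angular": [0,0,0],"xyz": [-0.15,0,0],"claw": 0},
    {"angular": [0,0,0],"xyz": [0,0,0],"claw": 0},
    {"angular": [0,0,0],"xyz": [0,0,0],"claw": 0}
  ]
}}

```text
t: 10.7
eef_pos: [0.5218, 0.1072, 0.0819]
ee_rot: [3.141, -0.004, -1.346]
force: [5.3, -14.4, 6.6]
width: 0.0009
gripper_force: 9.8
```

```bash
python3 - <<'E'
from h import *
go(B+.004*U+[0,0,.022-.008])
f=viewer.grab_frame("top")
cv2.imwrite("pics/t4.png",cv2.convertScaleAbs(cv2.resize(f["color"][200:340,200:430],None,fx=3.4,fy=3.4),alpha=1.8))
E
```

```text
t 10.7 p [0.5218 0.1072 0.0819] rpy [179.94  -0.2  -77.1 ] tool cm [13.04 -0.1   0.13] F [  5.3 -14.4   6.6] w 0.0009126106273579563
```

View pics/t4.png

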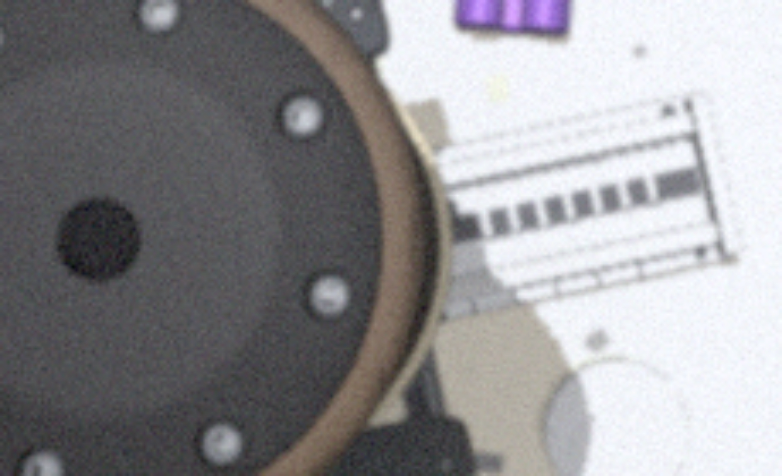

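The arm hides the carriage in the top view, but 15 N along the rail moves nothing, so the carriage is hard against the stop. I ease the push slightly and lift straight up.

Request:
{"method": "servo_tool", "body": {
  "targets": [
    {"angular": [0,0,0],"xyz": [0.2,0,0],"claw": 0},
    {"angular": [0,0,0],"xyz": [0,0,-0.4],"claw": 0},
    {"angular": [0,0,0],"xyz": [0,0,-0.6],"claw": 0},
    {"angular": [0,0,0],"xyz": [0,0,-1],"claw": 0},
    {"angular": [0,0,0],"xyz": [0,0,-2],"claw": 0},
    {"angular": [0,0,0],"xyz": [0,0,-3],"claw": 0},
    {"angular": [0,0,0],"xyz": [0,0,-4],"claw": 0},
    {"angular": [0,0,0],"xyz": [0,0,-4],"claw": 0},
    {"angular": [0,0,0],"xyz": [4,0,0],"claw": 0},
    {"angular": [0,0,0],"xyz": [4,0,0],"claw": 0},
    {"angular": [0,0,0],"xyz": [4,0,0],"claw": 0},
    {"angular": [0,0,0],"xyz": [4,0,0],"claw": 0},
    {"angular": [0,0,0],"xyz": [4,0,0],"claw": 0},
    {"angular": [0,0,0],"xyz": [4,0,0],"claw": 0},
    {"angular": [0,0,0],"xyz": [4,0,0],"claw": 0},
    {"angular": [0,0,0],"xyz": [4,0,0],"claw": 0},
    {"angular": [0,0,0],"xyz": [0,0,0],"claw": 0}
  ]
}}

```text
t: 12.45
eef_pos: [0.593, -0.2079, 0.2304]
ee_rot: [3.14, 0.0, -1.35]
force: [1.1, -0.9, 0.5]
width: 0.0004
gripper_force: 0.0
```

```bash
python3 - <<'E'
from h import *
go(B)
f=viewer.grab_frame("top")
cv2.imwrite("pics/t5.png",cv2.convertScaleAbs(cv2.resize(f["color"][200:380,200:430],None,fx=3.3,fy=3.3),alpha=1.8))
E
```

```text
t 12.45 p [ 0.593  -0.2079  0.2304] rpy [ 1.799e+02  1.000e-02 -7.736e+01] tool cm [-18.87  -0.14  16.34] F [ 1.1 -0.9  0.5] w 0.0004209510360654467
```

View pics/t5.png

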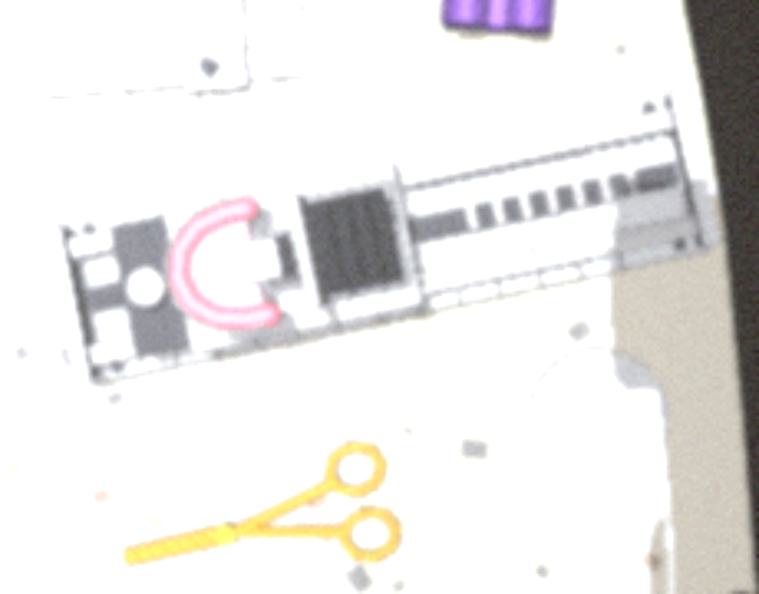

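The carriage nose now meets the stop block at about (175,275). The button at (352,243) is free and the loose things are where they were, so I hand it in.

```bash
python3 -c "
from h import *
print(order.job_done())"
```

```text
the job is handed in; nothing more can be done
None
```

The carriage was pushed, button held down, until about 15 N moved it no further, then released by a straight lift; the last picture shows it at the end stop with the loose things in place, and the job is handed in with no verdict returned.

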